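Find the blind hole on a pin gauge and present the boss hole-up

ROBOT

A 6-joint arm with a two-finger parallel gripper is mounted at the origin on the work surface. World frame = base frame: x ahead of the robot, y to its left, z up, the work surface at z = 0. Lengths are in mm, angles in rad, forces in N, time in s.
With the tool pointing down it reaches from about 350 to 875 mm from the base axis. Payload 4.2 kg.
Tool frame: the origin (TCP) lies at the very end of the fingers, on their centre line; the grasp point (between the pads) lies 19 mm behind it; z points along the fingers, y is the line along which they close (so a half turn about z gives the same grasp; the last joint's range is limited). The gripper opens to 85 mm and grips with 20 to 120 N. Pads are 22 mm wide; open, the fingers measure 114 mm over their backs; the gripper's body (76 mm by 85 mm) begins 54 mm behind the grasp point. The pads swing forward as they close: fully open they stand 13 mm farther back than shut.
Start: joints at [1.391, 0.385, 0.008, 0, -1.194, -0.259], TCP at [265.5, 565.782, 231.312] pointing down, gripper open.
Joint ranges: [-3.14, 3.14], [-1.21, 2.06], [-1.07, 1.41], [-3.16, 2.05], [-2.99, -0.16], [-3.1, 3.1]. Speed limits (rad/s): [2.79, 2.79, 3.14, 3.14, 3.14, 3.14].

INTERFACE

Orientations are given as a unit quaternion [x, y, z, w].
In Python, from bench import arm, optics gives the robot as it stands. The module is installed in compiled form; this text tells all that it offers.
- The arm moves only by the tool step_arm, never from a script. Its argument "motion" is a list of rows, each an object with "dr": the turn, a rotation vector about the tool's x, y, z in units of 8 degrees (1.0 is 8 degrees), a list of three; "slide": the shift along the tool's x, y, z in mm, a list of three; "jaw": the finger opening in mm, from 0 to 85.4. A call has exactly 8 rows; each row is the pose to reach, as a shift and turn from the pose commanded when the call began, along the tool's axes at that moment; what a row does not reach only later rows make up. A row lasts 1/8 s, in which the tool goes at most 62.5 mm and 10.7 degrees, less where a joint would pass 70% of its speed; a pose out of reach is approached as far as the arm can. A call with a gripper value outside its range is refused whole. The fingers move at their own pace and stop on an object; the grip force is fixed at half the most. Time passes only in rows, so rows that repeat a pose let the fingers close, or fill a call up. It gives the time, the measured TCP pose, the force, the opening and the grip force at its end, in the units of the state.
- arm.read_state(): the state, without advancing time (a new reading comes with each control period).
- optics.get_image(name): name is "scene" or "top" or "wrist"; returns the picture (420x560x3 uint8, blue, green, red); there is no depth.
- optics.camera_info(name): a dict with "camera_matrix" (3x3 intrinsics, pixels), "view" (4x4, takes a point from world to camera coordinates); the wrist camera has in their place "T_tool_cam" (4x4, takes a point from camera to tool coordinates, whose origin is the TCP and whose axes are the flange's). Camera axes: x right, y up, looking along -z (the intrinsics and any distortion apply to the point x, -y, -z); pixel columns grow to the right and rows downward; lengths in mm; the calibration is good to about 2 mm. A picture is of the moment at which its call begins: read the wrist's pose just before it. camera_info takes no time and is no camera call.
- arm.job_done(): hands the job in; it is judged then, once.
The state is a dict: "clock": time; "joints": joint angles; "joint_vel": joint speeds; "joint_efforts": joint torques, N m; "position": TCP position; "ee_rot": TCP orientation; "contact_force": force on the tool from outside, world axes, zero at the start; "wrist_torque": the same for the moment, N m; "gripper_width": finger opening in mm; "grasp_force": force on a finger pad.
Only numpy, scipy, OpenCV 4.12 (cv2) and the standard library are available. Lean on these libraries where they do the work, as an engineer would, in place of code of your own. Each camera call takes 0.05 s, during which the arm holds its last target. There are 200 camera calls.

TASK

The square steel boss lying on the bench has a deep blind hole in one end and only a shallow recess in the other. Feel for the hole on the pin of the gauge stand: slide the end that goes on nearly all the way, until the pin is close to the bottom of the hole, then draw the boss off and turn it hole-up. Finish holding it still in the gripper, hole straight up and about 15 cm above the bench, clear of everything, so that a stud can be dropped in (do not put it down or let go); leave the spray can, the grinding disc and the tube offcut where they are.

Things in the scene. Friction and masses are not known exactly. Their poses are not given: they have to be found in the camera images.
- boss: Plain steel block 32 x 32 x 56 mm, about 0.4 kg, lying on a long side, pointing any way. Origin at its centre (16 mm above the bench as it lies); x runs along the 56 mm length, out of the end with the blind hole (18 mm diameter, 26 mm deep, central). The other end (-x) has a recess of the same diameter but only 3 mm deep, so the ends look alike.
- hole_mouth (a point): The centre of the mouth of the blind hole, on the boss's axis 28 mm from its centre; axes as those of the boss (x out of the hole).
- gauge: Stand fixed to the bench: base plate 10 mm thick, x -35 to 65, y -40 to 40 mm; post 36 mm wide, 20 thick, top 90 mm above the bench, its face at x = 34 mm. From that face a level steel pin, 10 mm diameter, 34 mm long, axis 70 mm above the bench, points to the stand's -x (roughly at the robot). Origin on the bench right below the pin's free end; z up.
- pin_tip (a point): The centre of the pin's free end, 70 mm above the bench; axes as those of the stand: the pin runs from here to +x, so the boss goes on by moving along +x.
- spray_can: Bystander: upright spray can, 64 mm diameter, 150 mm high; origin at the centre of its underside. Leave alone.
- flap_disc: Bystander: grinding disc lying flat, 114 mm diameter, 13 mm high; origin at the centre of its underside. Leave alone.
- tube_offcut: Bystander: short offcut of square steel tube, 90 x 40 x 40 mm, lying with its bore along its x axis; origin at the centre of its underside. Leave alone.
Not all that is in view belongs to the job. There is more than one size of the boss; the job needs the smallest.

How it is judged:
By the outcome, as a careful person would: the job done as asked, in the order asked, and still so for the second after the job is handed in, while the arm keeps its last pose, push and grip.
It also fails if it takes over 70 s, if anything falls off the work surface, if the arm or the gripper's body presses on something with over 40 N, if the wrist force passes 120 N, or if a joint passes its speed limit or range.

## Working session

There is one attempt and no reset: what is moved stays moved. The work goes in short steps, Python scripts to look and compute and a tool call to move; the robot and the scene stay as the last step left them, time stands still between calls to the robot, and variables do not carry over. Pictures are saved under pics/ and viewed, at most 13 in all, crops included, and the job is handed in when it is done.

Besides the shell and the picture viewer there is one more tool, called after "Call:" by a JSON object that holds its "fn" and its "kwargs", one argument or row to a line. step_arm: Moves the arm, as the interface text tells. Its arguments: {"type":"object","properties":{"motion":{"type":"array","items":{"type":"object","properties":{"dr":{"type":"array","items":{"type":"number"}},"slide":{"type":"array","items":{"type":"number"}},"jaw":{"type":"number"}}}}},"required":["motion"]}

```bash
mkdir -p pics; python3 - <<'E'
from bench import arm, optics
import cv2, numpy as np
np.set_printoptions(precision=4,suppress=True)
for n in ["scene","top"]:
    cv2.imwrite(f"pics/{n}0.png",optics.get_image(n)); print(n,optics.camera_info(n))
print(optics.camera_info("wrist")); print(arm.read_state())
E
```

```text
scene {'camera_matrix': array([[396.8454,   0.    , 276.7033],
       [  0.    , 396.8454, 206.5594],
       [  0.    ,   0.    ,   1.    ]]), 'view': array([[   -0.4131,     0.9106,    -0.0112,   267.015 ],
       [   -0.5493,    -0.2393,     0.8006,   271.6687],
       [    0.7264,     0.3369,     0.599 , -1644.366 ],
       [    0.    ,     0.    ,     0.    ,     1.    ]])}
top {'camera_matrix': array([[400.6893,   0.    , 276.7111],
       [  0.    , 400.6893, 211.4929],
       [  0.    ,   0.    ,   1.    ]]), 'view': array([[  -0.0235,   -0.9997,    0.0089,   17.0268],
       [   0.9933,   -0.0223,    0.1137, -605.7607],
       [  -0.1135,    0.0115,    0.9935, -961.199 ],
       [   0.    ,    0.    ,    0.    ,    1.    ]])}
{'camera_matrix': array([[357.5233,   0.    , 279.9124],
       [  0.    , 357.5233, 210.1774],
       [  0.    ,   0.    ,   1.    ]]), 'T_tool_cam': array([[  -0.0006,    0.9613,    0.2754,   69.3547],
       [   1.    ,    0.001 ,   -0.0013,   -0.8919],
       [  -0.0016,    0.2754,   -0.9613, -142.5808],
       [   0.    ,    0.    ,    0.    ,    1.    ]])}
{'clock': 0.1, 'joints': array([ 1.3906,  0.3855,  0.0068, -0.0004, -1.194 , -0.2586]), 'joint_vel': array([ 0.0004, -0.0026,  0.0042,  0.0008, -0.0002, -0.0005]), 'joint_efforts': array([ -0.0008, -39.3317,  18.893 ,   4.198 ,  -0.0026,   0.    ]), 'position': array([265.2881, 565.3377, 230.3252]), 'ee_rot': array([ 0.976 , -0.2177, -0.0002,  0.001 ]), 'contact_force': array([-0.0212, -0.2636,  0.1101]), 'wrist_torque': array([ 0.0379,  0.0276, -0.0057]), 'grasp_force': 0.0, 'gripper_width': 85.5254230708009}
```

View pics/scene0.png

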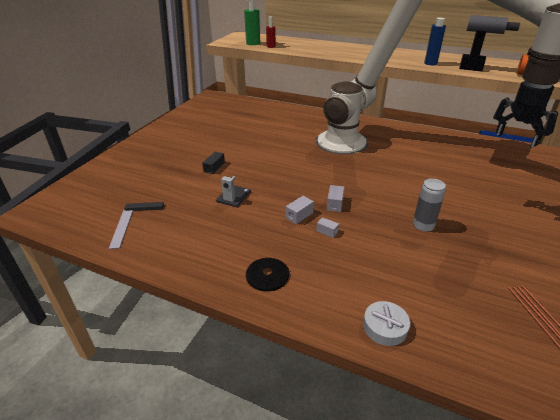

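View pics/top0.png

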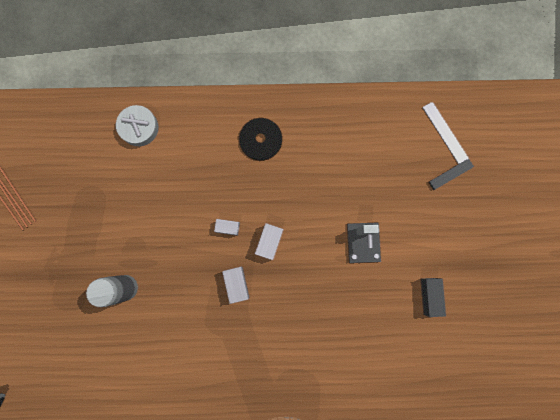

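Candidates for the boss in the top view are the small block (227,227), block (269,242), block (235,286) and the dark box (433,297), which is the tube offcut. The small one, about 24 px ≈ 56 mm long, fits the description. The gauge is at (364,243), its pin pointing down-image (toward the robot). I'll check with a close crop.

```bash
cat > h.py <<'E'
from bench import arm, optics
import cv2, numpy as np
from scipy.spatial.transform import Rotation as R
np.set_printoptions(precision=2,suppress=True)
F=np.diag([1,-1,-1])
def cam(n,st=None):
    """K, camera centre, R cam(cv)->world"""
    c=optics.camera_info(n); K=c["camera_matrix"]
    if n!="wrist":
        V=c["view"]; Rw=V[:3,:3].T; return K,-Rw@V[:3,3],Rw@F
    T=c["T_tool_cam"]; q=R.from_quat(st["ee_rot"]).as_matrix()
    return K,q@T[:3,3]+st["position"],q@T[:3,:3]@F
def pt(C,px,z):
    K,c,Rw=C; d=Rw@np.linalg.inv(K)@np.array([px[0],px[1],1.]); return c+d*(z-c[2])/d[2]
def proj(C,p):
    K,c,Rw=C; u=K@(Rw.T@(np.asarray(p,float)-c)); return u[:2]/u[2]
E
python3 - <<'E'
from h import *
im=optics.get_image("top"); C=cam("top")
cv2.imwrite("pics/crop1.png",cv2.resize(im[195:315,190:400],None,fx=3.8,fy=3.8,interpolation=cv2.INTER_CUBIC))
g=cv2.cvtColor(im,cv2.COLOR_BGR2HSV); m=((g[...,1]<60)&(g[...,2]>110)).astype(np.uint8)
n,l,s,c=cv2.connectedComponentsWithStats(m)
for i in range(1,n):
    if s[i,4]>60 and 200<c[i,1]<310:
        cnt=cv2.findContours((l==i).astype(np.uint8),0,2)[0][0]
        print(c[i],s[i],cv2.minAreaRect(cnt),pt(C,c[i],32))
        print([pt(C,p,32)[:2] for p in cv2.boxPoints(cv2.minAreaRect(cnt))])
for p in [(370,235),(370,247)]: print(pt(C,p,75))
E
```

```text
[226.38 226.46] [214 219  26  16 313] ((226.48995971679688, 226.5699920654297), (24.041629791259766, 13.152186393737793), 8.13010311126709) [571.76 128.63  32.  ]
[array([560.28, 160.17]), array([592.53, 155.37]), array([582.72,  96.45]), array([550.52, 101.46])]
[268.6  241.32] [255 223  28  37 641] ((268.5541687011719, 241.2879638671875), (19.33586883544922, 33.25624084472656), 19.09349250793457) [532.59  24.83  32.  ]
[array([502.7 ,  61.45]), array([579.66,  33.14]), array([562.9 , -11.82]), array([486.2 ,  16.86])]
[370.9  228.37] [363 224  16   9 125] ((370.5, 228.0), (8.0, 15.0), 90.0) [ 558.83 -229.87   32.  ]
[array([ 570.15, -210.75]), array([ 569.3 , -248.13]), array([ 549.4 , -247.09]), array([ 550.26, -209.79])]
[235.2  284.72] [222 267  27  37 682] ((235.4479522705078, 284.67095947265625), (33.775054931640625, 20.69940757751465), 77.19573211669922) [428.9  108.47  32.  ]
[array([464.03, 141.28]), array([473.98,  91.79]), array([394.26,  74.7 ]), array([384.53, 123.77])]
[101.42 291.87] [ 86 278  32  29 716] ((101.4000244140625, 291.8000183105469), (27.72724151611328, 31.304948806762695), 63.43495178222656) [419.61 432.85  32.  ]
[array([433.89, 482.09]), array([465.94, 415.16]), array([405.72, 383.81]), array([374.15, 450.44])]
[ 540.28 -216.35   75.  ]
[ 511.94 -214.94   75.  ]
```

View pics/crop1.png

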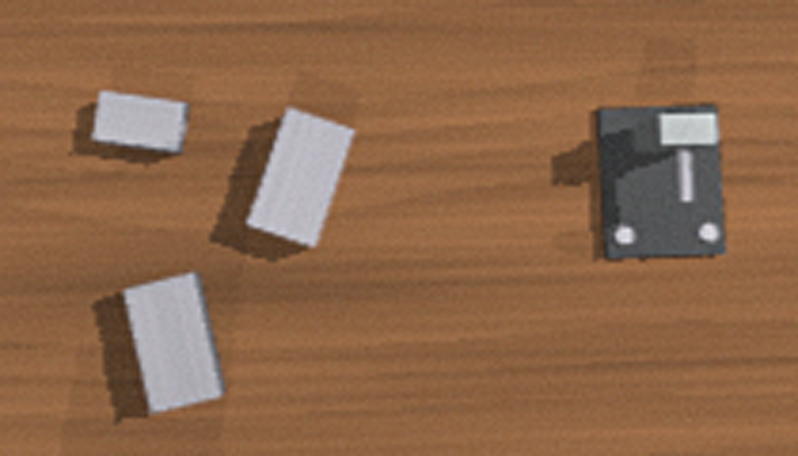

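The crop shows three steel blocks, and the smallest, 56 x 32 mm, is at crop (140,120). The pin tip is at about crop (684,201). Next I'll move above the small one.

```bash
cat >> h.py <<'E'
def down(psi):
    """tool pointing down, tool x at world angle psi (deg)"""
    c,s=np.cos(np.radians(psi)),np.sin(np.radians(psi))
    return np.array([[c,s,0],[s,-c,0],[0,0,-1.]])
def go(p,Rt,st=None):
    st=st or arm.read_state(); q=R.from_quat(st["ee_rot"]).as_matrix()
    print("slide",q.T@(np.asarray(p)-st["position"]),"dr",R.from_matrix(q.T@Rt).as_rotvec(degrees=True)/8)
E
python3 - <<'E'
from h import *
go([571,128.6,200],down(-99.4))
E
```

```text
slide [462.32 265.44  30.98] dr [ 0.01 -0.01  9.28]
```

Call:
{"fn": "step_arm", "kwargs": {
  "motion": [
    {"slide": [50, 29, 4], "dr": [0, 0, 1.1], "jaw": 85},
    {"slide": [110, 63, 8], "dr": [0, 0, 2.3], "jaw": 85},
    {"slide": [166, 95, 12], "dr": [0, 0, 3.5], "jaw": 85},
    {"slide": [220, 126, 16], "dr": [0, 0, 4.7], "jaw": 85},
    {"slide": [274, 157, 20], "dr": [0, 0, 5.9], "jaw": 85},
    {"slide": [328, 188, 24], "dr": [0, 0, 7.1], "jaw": 85},
    {"slide": [380, 218, 26], "dr": [0, 0, 8.2], "jaw": 85},
    {"slide": [420, 241, 28], "dr": [0, 0, 9.3], "jaw": 85}
  ]
}}

```text
clock: 1.15
position: [544.1, 167.1, 203.0]
ee_rot: [-0.644, 0.765, 0.0, -0.0]
contact_force: [0.7, 0.1, 0.7]
gripper_width: 84.8
grasp_force: 0.0
```

```bash
python3 - <<'E'
from h import *
st=arm.read_state(); print(st["joints"],st["position"],st["clock"])
go([571,128.6,200],down(-99.4),st)
E
```

```text
[ 0.58  0.31 -0.17 -0.   -1.08 -0.75] [544.15 167.08 203.03] 1.15
slide [ 33.3  -33.06   3.02] dr [ 0.   -0.   -0.06]
```

Call:
{"fn": "step_arm", "kwargs": {
  "motion": [
    {"slide": [10, -10, 0], "jaw": 85},
    {"slide": [20, -20, 0], "jaw": 85},
    {"slide": [33, -33, 2], "jaw": 85},
    {"slide": [33, -33, 2], "jaw": 85},
    {"slide": [33, -33, 2], "jaw": 85},
    {"slide": [33, -33, 2], "jaw": 85},
    {"slide": [33, -33, 2], "jaw": 85},
    {"slide": [33, -33, 2], "jaw": 85}
  ]
}}

```text
$.motion[0]: bad value
```

```bash
python3 - <<'E'
from h import *
st=arm.read_state(); print(st["position"])
im=optics.get_image("wrist"); C=cam("wrist",st); cv2.imwrite("pics/w1.png",im)
print(proj(C,[571,128.6,32]))
g=cv2.cvtColor(im,cv2.COLOR_BGR2HSV); m=((g[...,1]<60)&(g[...,2]>110)).astype(np.uint8)
n,l,s,c=cv2.connectedComponentsWithStats(m)
for i in range(1,n):
    if s[i,4]>500:
        cnt=cv2.findContours((l==i).astype(np.uint8),0,2)[0][0]; b=cv2.boxPoints(cv2.minAreaRect(cnt))
        print(c[i],s[i],[pt(C,p,32)[:2] for p in b]); print(b)
E
```

```text
[544.15 167.08 203.03]
[241.42 150.92]
[265.08  21.02] [ 207    0  112   52 4573] [array([582.11,  36.87]), array([569.28,   1.71]), array([488.34,  24.2 ]), array([498.31,  60.49])]
[[204.89  39.99]
 [210.66 -11.93]
 [318.22   0.02]
 [312.45  51.94]]
[408.09  96.96] [ 351   50  113   94 6171] [array([474.07,  94.17]), array([389.44,  76.98]), array([372.88, 123.21]), array([460.53, 142.53])]
[[347.22  89.67]
 [448.63  48.62]
 [470.93 103.7 ]
 [369.52 144.74]]
[241.44 152.28] [ 221  119   41   67 2491] [array([582.91,  99.9 ]), array([550.84, 104.12]), array([559.15, 161.31]), array([592.89, 156.93])]
[[220.91 119.87]
 [258.88 118.22]
 [261.78 184.92]
 [223.81 186.57]]
```

View pics/w1.png

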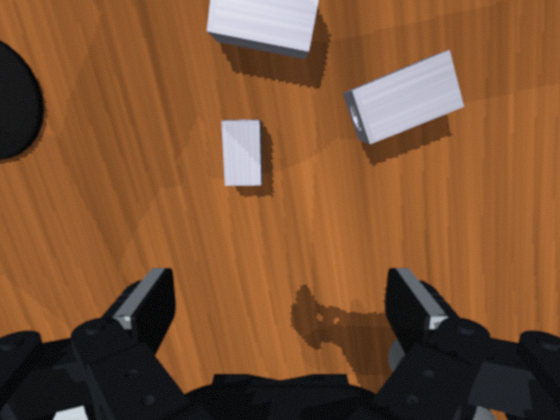

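The wrist view shows the small boss at (241,152), with no hole visible from above. The neighbouring blocks are clear of the fingers. I'll descend onto it.

Call:
{"fn": "step_arm", "kwargs": {
  "motion": [
    {"dr": [0, 0, 0], "slide": [10, -11, 10], "jaw": 85},
    {"dr": [0, 0, 0], "slide": [22, -22, 25], "jaw": 85},
    {"dr": [0, 0, 0], "slide": [32, -33, 45], "jaw": 85},
    {"dr": [0, 0, 0], "slide": [32, -33, 80], "jaw": 85},
    {"dr": [0, 0, 0], "slide": [32, -33, 110], "jaw": 85},
    {"dr": [0, 0, 0], "slide": [32, -33, 135], "jaw": 85},
    {"dr": [0, 0, 0], "slide": [32, -33, 145], "jaw": 85},
    {"dr": [0, 0, 0], "slide": [32, -33, 145], "jaw": 85}
  ]
}}

```text
clock: 2.2
position: [570.1, 132.3, 57.5]
ee_rot: [-0.646, 0.763, 0.0, -0.001]
contact_force: [1.1, -0.6, -0.5]
gripper_width: 84.9
grasp_force: 0.0
```

```bash
python3 - <<'E'
from h import *
st=arm.read_state(); print(st["position"]); go([571.3,130,4],down(-99),st)
im=optics.get_image("wrist"); C=cam("wrist",st); cv2.imwrite("pics/w2.png",im)
print(proj(C,[571.3,130,32]))
E
```

```text
[570.13 132.35  57.5 ]
slide [ 2.06 -1.61 53.5 ] dr [ 0.01 -0.01 -0.06]
[276.37 246.23]
```

View pics/w2.png

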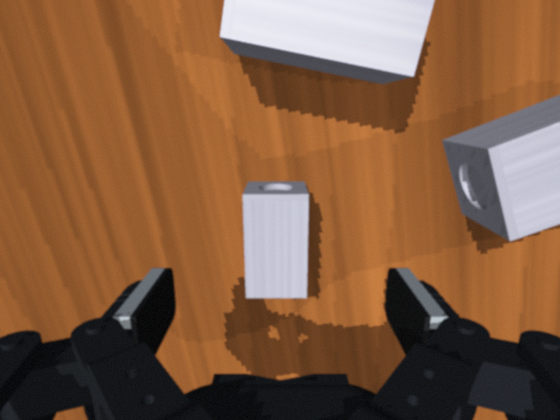

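The boss sits between the fingers at (277,245), with a recess visible in its -y end at (277,187). I'll descend and grip.

Call:
{"fn": "step_arm", "kwargs": {
  "motion": [
    {"dr": [0, 0, 0], "slide": [1, -1, 12], "jaw": 85},
    {"dr": [0, 0, 0], "slide": [2, -1.5, 28], "jaw": 85},
    {"dr": [0, 0, 0], "slide": [2, -1.5, 42], "jaw": 85},
    {"dr": [0, 0, 0], "slide": [2, -1.5, 50], "jaw": 85},
    {"dr": [0, 0, 0], "slide": [2, -1.5, 53], "jaw": 85},
    {"dr": [0, 0, 0], "slide": [2, -1.5, 53], "jaw": 60},
    {"dr": [0, 0, 0], "slide": [2, -1.5, 53], "jaw": 40},
    {"dr": [0, 0, 0], "slide": [2, -1.5, 53], "jaw": 25}
  ]
}}

```text
clock: 3.25
position: [572.0, 130.1, 5.8]
ee_rot: [-0.646, 0.763, -0.0, 0.001]
contact_force: [-0.7, -0.8, 6.0]
gripper_width: 31.6
grasp_force: 8.5
```

Call:
{"fn": "step_arm", "kwargs": {
  "motion": [
    {"dr": [0, 0, 0], "slide": [0, 0, 0], "jaw": 20},
    {"dr": [0, 0, 0], "slide": [0, 0, 0], "jaw": 20},
    {"dr": [0, 0, 0], "slide": [0, 0, 0], "jaw": 20},
    {"dr": [0, 0, 0], "slide": [0, 0, 0], "jaw": 20},
    {"dr": [0, 0, 0], "slide": [0, 0, 0], "jaw": 20},
    {"dr": [0, 0, 0], "slide": [0, 0, 0], "jaw": 20},
    {"dr": [0, 0, 0], "slide": [0, 0, 0], "jaw": 20},
    {"dr": [0, 0, 0], "slide": [0, 0, 0], "jaw": 20}
  ]
}}

```text
clock: 4.25
position: [572.3, 130.3, 6.0]
ee_rot: [-0.646, 0.763, -0.0, 0.001]
contact_force: [-0.2, 1.1, 4.8]
gripper_width: 31.2
grasp_force: 61.1
```

```bash
python3 - <<'E'
from h import *
st=arm.read_state(); print(st)
E
```

```text
{'clock': 4.25, 'joints': array([ 0.5 ,  0.57, -0.34,  0.  , -0.66, -0.67]), 'joint_vel': array([-0., -0.,  0.,  0.,  0., -0.]), 'joint_efforts': array([ -0.47, -38.71,  11.12,   2.42,   0.06,   0.01]), 'position': array([572.26, 130.25,   6.  ]), 'ee_rot': array([-0.65,  0.76, -0.  ,  0.  ]), 'contact_force': array([-0.17,  1.13,  4.83]), 'wrist_torque': array([0.25, 0.19, 0.  ]), 'grasp_force': 61.14933271310292, 'gripper_width': 31.153982559937702}
```

Call:
{"fn": "step_arm", "kwargs": {
  "motion": [
    {"dr": [0, 0, 0], "slide": [0, 0, -20], "jaw": 20},
    {"dr": [0, 0, 0], "slide": [0, 0, -60], "jaw": 20},
    {"dr": [0, 0, 0.5], "slide": [10, 2, -100], "jaw": 20},
    {"dr": [0, 0, 1.5], "slide": [40, 9, -135], "jaw": 20},
    {"dr": [0, 0, 2.5], "slide": [80, 18, -150], "jaw": 20},
    {"dr": [0, 0, 3.5], "slide": [125, 29, -154], "jaw": 20},
    {"dr": [0, 0, 4.5], "slide": [170, 39, -154], "jaw": 20},
    {"dr": [0, 0, 5.2], "slide": [205, 47, -154], "jaw": 20}
  ]
}}

```text
clock: 5.25
position: [488.8, -65.9, 157.8]
ee_rot: [-0.33, 0.944, 0.001, -0.002]
contact_force: [0.0, -0.6, -2.8]
gripper_width: 30.7
grasp_force: 60.3
```

```bash
python3 - <<'E'
from h import *
go([420,-215,150],down(180))
E
```

```text
slide [146.75 -73.63   8.06] dr [ 0.01 -0.03  4.82]
```

Call:
{"fn": "step_arm", "kwargs": {
  "motion": [
    {"dr": [0, 0, 0.7], "slide": [22, -11, 1], "jaw": 20},
    {"dr": [0, 0, 1.7], "slide": [50, -25, 3], "jaw": 20},
    {"dr": [0, 0, 2.7], "slide": [80, -40, 5], "jaw": 20},
    {"dr": [0, 0, 3.7], "slide": [110, -55, 6], "jaw": 20},
    {"dr": [0, 0, 4.5], "slide": [135, -67, 7], "jaw": 20},
    {"dr": [0, 0, 4.8], "slide": [147, -74, 8], "jaw": 20},
    {"dr": [0, 0, 4.8], "slide": [147, -74, 8], "jaw": 20},
    {"dr": [0, 0, 4.8], "slide": [147, -74, 8], "jaw": 20}
  ]
}}

```text
clock: 6.25
position: [423.4, -213.9, 151.0]
ee_rot: [-0.004, 1.0, 0.0, -0.0]
contact_force: [0.5, 1.0, -2.6]
gripper_width: 30.8
grasp_force: 60.3
```

```bash
python3 - <<'E'
from h import *
st=arm.read_state(); print(st["position"],st["joints"])
im=optics.get_image("wrist"); cv2.imwrite("pics/w3.png",im)
C=cam("wrist",st); print(proj(C,[510,-215,75]))
E
```

```text
[ 423.44 -213.88  150.99] [-0.12  0.21 -0.47 -0.   -0.89 -1.44]
[276.33 338.06]
```

View pics/w3.png

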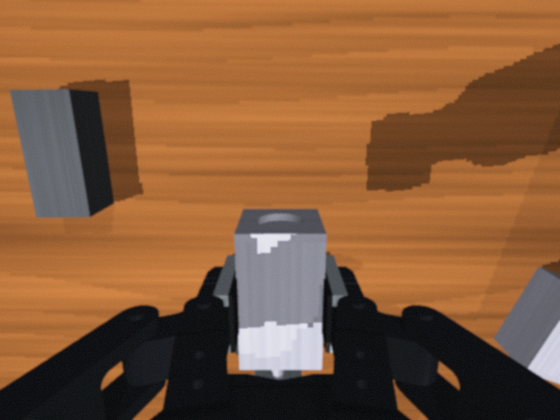

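The camera is on the robot side of the boss and sees the recess in that end at (279,220). The pin tip shows just past the boss at about (278,374). I'll refine the gauge pose from the earlier fixed views.

```bash
python3 - <<'E'
from h import *
t=cv2.imread("pics/top0.png"); s=cv2.imread("pics/scene0.png")
a=cv2.resize(t[216:272,340:392],None,fx=7,fy=7,interpolation=cv2.INTER_CUBIC)
b=cv2.resize(s[170:212,212:254],None,fx=9,fy=9,interpolation=cv2.INTER_CUBIC)
h=max(a.shape[0],b.shape[0]); f=lambda i:cv2.copyMakeBorder(i,0,h-i.shape[0],0,4,0)
w=cv2.imread("pics/w3.png"); c=w[340:400,230:330]
cv2.imwrite("pics/g.png",np.hstack([f(a),f(b)]))
g=cv2.cvtColor(t,cv2.COLOR_BGR2HSV); m=((g[...,2]<85)&(g[...,1]<110)).astype(np.uint8); m[:216]=0;m[272:]=0;m[:,:343]=0;m[:,386:]=0
m=cv2.morphologyEx(m,cv2.MORPH_CLOSE,np.ones((9,9))); cnt=max(cv2.findContours(m,0,2)[0],key=cv2.contourArea)
C=cam("top"); B=cv2.boxPoints(cv2.minAreaRect(cnt)); print(B,[pt(C,p,10)[:2] for p in B])
def fwd(o,yaw):
    r=R.from_euler('z',yaw,degrees=True).as_matrix()
    return lambda p:r@np.array(p)+o
G=fwd(np.array([510,-215,0]),0); 
for n in("top","scene"):
    print(n,[proj(cam(n),G(p)) for p in [(0,0,70),(34,0,70),(34,18,90),(34,-18,90),(-35,40,10),(-35,-40,10),(65,40,10),(65,-40,10)]])
E
```

```text
[[346.31 223.83]
 [376.75 222.22]
 [378.82 261.54]
 [348.38 263.14]] [array([ 573.27, -173.27]), array([ 575.6, -251. ]), array([ 476.31, -251.06]), array([ 474.13, -174.19])]
top [array([369.56, 247.87]), array([368.85, 233.57]), array([363.2 , 233.24]), array([378.57, 232.89]), array([348.68, 262.78]), array([380.4 , 262.02]), array([346.96, 223.13]), array([378.33, 222.42])]
scene [array([234.04, 176.42]), array([228.86, 181.63]), array([233.26, 177.6 ]), array([223.46, 175.19]), array([250.68, 188.76]), array([230.23, 183.6 ]), array([236.39, 204.78]), array([215.1, 199. ])]
```

View pics/g.png

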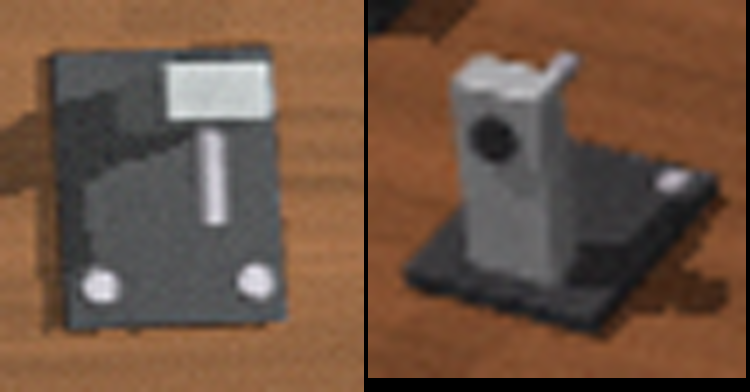

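The gauge fit gives the pin tip at about (510, -215.5) with yaw near 0. I'll lower to pin height in front of it.

Call:
{"fn": "step_arm", "kwargs": {
  "motion": [
    {"dr": [0, 0, 0], "slide": [-5, -1, 10], "jaw": 20},
    {"dr": [0, 0, 0], "slide": [-10, -1.5, 28], "jaw": 20},
    {"dr": [0, 0, 0], "slide": [-20, -1.5, 50], "jaw": 20},
    {"dr": [0, 0, 0], "slide": [-28, -1.5, 70], "jaw": 20},
    {"dr": [0, 0, 0], "slide": [-36, -1.5, 85], "jaw": 20},
    {"dr": [0, 0, 0], "slide": [-40, -1.5, 91], "jaw": 20},
    {"dr": [0, 0, 0], "slide": [-40, -1.5, 91], "jaw": 20},
    {"dr": [0, 0, 0], "slide": [-40, -1.5, 91], "jaw": 20}
  ]
}}

```text
clock: 7.3
position: [463.6, -215.5, 60.9]
ee_rot: [-0.004, 1.0, -0.0, 0.001]
contact_force: [-0.1, -0.6, -2.9]
gripper_width: 31.2
grasp_force: 60.3
```

```bash
python3 - <<'E'
from h import *
st=arm.read_state(); print(st["position"],st["contact_force"],st["wrist_torque"]); go([465,-215.3,60],down(180),st)
s=optics.get_image("scene"); t=optics.get_image("top")
for n in("scene","top"): print(n,[proj(cam(n),p) for p in [(510,-215.3,70),(493,-215.3,70)]])
b=cv2.resize(s[150:215,205:275],None,fx=8,fy=8,interpolation=cv2.INTER_CUBIC)
cv2.imwrite("pics/s2.png",b)
E
```

```text
[ 463.61 -215.54   60.92] [-0.11 -0.57 -2.86] [-0.05 -0.03 -0.  ]
slide [-1.39  0.23  0.92] dr [-0.    0.01  0.06]
scene [array([233.96, 176.4 ]), array([236.48, 173.87])]
top [array([369.69, 247.87]), array([370.05, 255.07])]
```

View pics/s2.png

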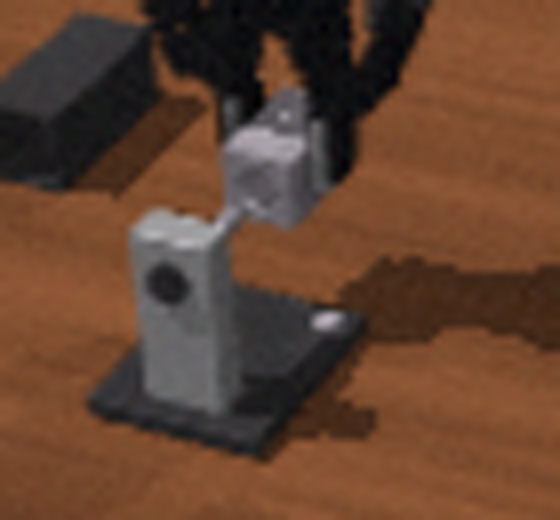

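The boss's front face with its hole at (258,188) lies on the pin's line. I'll advance slowly and watch the force.

Call:
{"fn": "step_arm", "kwargs": {
  "motion": [
    {"dr": [0, 0, 0.05], "slide": [-3, 0, 0.9], "jaw": 20},
    {"dr": [0, 0, 0.05], "slide": [-6, 0, 0.9], "jaw": 20},
    {"dr": [0, 0, 0.05], "slide": [-9, 0, 0.9], "jaw": 20},
    {"dr": [0, 0, 0.05], "slide": [-12, 0, 0.9], "jaw": 20},
    {"dr": [0, 0, 0.05], "slide": [-14, 0, 0.9], "jaw": 20},
    {"dr": [0, 0, 0.05], "slide": [-16, 0, 0.9], "jaw": 20},
    {"dr": [0, 0, 0.05], "slide": [-18, 0, 0.9], "jaw": 20},
    {"dr": [0, 0, 0.05], "slide": [-20, 0, 0.9], "jaw": 20}
  ]
}}

```text
clock: 8.4
position: [483.4, -215.3, 59.4]
ee_rot: [-0.0, 1.0, 0.0, -0.0]
contact_force: [-0.9, -0.6, -3.6]
gripper_width: 30.8
grasp_force: 60.3
```

Call:
{"fn": "step_arm", "kwargs": {
  "motion": [
    {"dr": [0, 0, 0], "slide": [-0.6, 0, 0], "jaw": 20},
    {"dr": [0, 0, 0], "slide": [-1.2, 0, 0], "jaw": 20},
    {"dr": [0, 0, 0], "slide": [-1.8, 0, 0], "jaw": 20},
    {"dr": [0, 0, 0], "slide": [-2.4, 0, 0], "jaw": 20},
    {"dr": [0, 0, 0], "slide": [-3, 0, 0], "jaw": 20},
    {"dr": [0, 0, 0], "slide": [-3.5, 0, 0], "jaw": 20},
    {"dr": [0, 0, 0], "slide": [-4, 0, 0], "jaw": 20},
    {"dr": [0, 0, 0], "slide": [-4, 0, 0], "jaw": 20}
  ]
}}

```text
clock: 9.4
position: [487.4, -215.3, 59.4]
ee_rot: [-0.001, 1.0, -0.0, 0.0]
contact_force: [0.9, 0.2, -3.2]
gripper_width: 30.7
grasp_force: 60.3
```

Call:
{"fn": "step_arm", "kwargs": {
  "motion": [
    {"dr": [0, 0, 0], "slide": [-0.6, 0, 0], "jaw": 20},
    {"dr": [0, 0, 0], "slide": [-1.2, 0, 0], "jaw": 20},
    {"dr": [0, 0, 0], "slide": [-1.8, 0, 0], "jaw": 20},
    {"dr": [0, 0, 0], "slide": [-2.4, 0, 0], "jaw": 20},
    {"dr": [0, 0, 0], "slide": [-3, 0, 0], "jaw": 20},
    {"dr": [0, 0, 0], "slide": [-3.5, 0, 0], "jaw": 20},
    {"dr": [0, 0, 0], "slide": [-4, 0, 0], "jaw": 20},
    {"dr": [0, 0, 0], "slide": [-4, 0, 0], "jaw": 20}
  ]
}}

```text
clock: 10.4
position: [491.4, -215.3, 59.4]
ee_rot: [-0.001, 1.0, 0.0, -0.0]
contact_force: [0.0, 0.2, -3.6]
gripper_width: 30.9
grasp_force: 60.3
```

It went 9 mm past the tip with no force, so this is the deep end. I'll carry on toward the bottom.

Call:
{"fn": "step_arm", "kwargs": {
  "motion": [
    {"dr": [0, 0, 0], "slide": [-1.5, 0, 0], "jaw": 20},
    {"dr": [0, 0, 0], "slide": [-3, 0, 0], "jaw": 20},
    {"dr": [0, 0, 0], "slide": [-4.5, 0, 0], "jaw": 20},
    {"dr": [0, 0, 0], "slide": [-6, 0, 0], "jaw": 20},
    {"dr": [0, 0, 0], "slide": [-7.5, 0, 0], "jaw": 20},
    {"dr": [0, 0, 0], "slide": [-9, 0, 0], "jaw": 20},
    {"dr": [0, 0, 0], "slide": [-10.5, 0, 0], "jaw": 20},
    {"dr": [0, 0, 0], "slide": [-11.5, 0, 0], "jaw": 20}
  ]
}}

```text
clock: 11.4
position: [502.9, -215.3, 59.4]
ee_rot: [-0.0, 1.0, -0.0, 0.0]
contact_force: [-0.2, -0.3, -3.7]
gripper_width: 31.4
grasp_force: 60.3
```

Call:
{"fn": "step_arm", "kwargs": {
  "motion": [
    {"dr": [0, 0, 0], "slide": [-0.3, 0, 0], "jaw": 20},
    {"dr": [0, 0, 0], "slide": [-0.6, 0, 0], "jaw": 20},
    {"dr": [0, 0, 0], "slide": [-0.9, 0, 0], "jaw": 20},
    {"dr": [0, 0, 0], "slide": [-1.2, 0, 0], "jaw": 20},
    {"dr": [0, 0, 0], "slide": [-1.5, 0, 0], "jaw": 20},
    {"dr": [0, 0, 0], "slide": [-1.5, 0, 0], "jaw": 20},
    {"dr": [0, 0, 0], "slide": [-1.5, 0, 0], "jaw": 20},
    {"dr": [0, 0, 0], "slide": [-1.5, 0, 0], "jaw": 20}
  ]
}}

```text
clock: 12.4
position: [504.3, -215.3, 59.4]
ee_rot: [-0.001, 1.0, -0.0, -0.0]
contact_force: [-0.3, -0.5, -2.7]
gripper_width: 30.8
grasp_force: 60.3
```

Call:
{"fn": "step_arm", "kwargs": {
  "motion": [
    {"dr": [0, 0, 0], "slide": [-0.3, 0, 0], "jaw": 20},
    {"dr": [0, 0, 0], "slide": [-0.6, 0, 0], "jaw": 20},
    {"dr": [0, 0, 0], "slide": [-0.9, 0, 0], "jaw": 20},
    {"dr": [0, 0, 0], "slide": [-1.2, 0, 0], "jaw": 20},
    {"dr": [0, 0, 0], "slide": [-1.5, 0, 0], "jaw": 20},
    {"dr": [0, 0, 0], "slide": [-1.5, 0, 0], "jaw": 20},
    {"dr": [0, 0, 0], "slide": [-1.5, 0, 0], "jaw": 20},
    {"dr": [0, 0, 0], "slide": [-1.5, 0, 0], "jaw": 20}
  ]
}}

```text
clock: 13.4
position: [505.8, -215.3, 59.4]
ee_rot: [-0.001, 1.0, 0.0, -0.0]
contact_force: [-0.5, -0.2, -2.8]
gripper_width: 30.8
grasp_force: 60.3
```

Call:
{"fn": "step_arm", "kwargs": {
  "motion": [
    {"dr": [0, 0, 0], "slide": [-0.3, 0, 0], "jaw": 20},
    {"dr": [0, 0, 0], "slide": [-0.6, 0, 0], "jaw": 20},
    {"dr": [0, 0, 0], "slide": [-0.9, 0, 0], "jaw": 20},
    {"dr": [0, 0, 0], "slide": [-1, 0, 0], "jaw": 20},
    {"dr": [0, 0, 0], "slide": [-1, 0, 0], "jaw": 20},
    {"dr": [0, 0, 0], "slide": [-1, 0, 0], "jaw": 20},
    {"dr": [0, 0, 0], "slide": [-1, 0, 0], "jaw": 20},
    {"dr": [0, 0, 0], "slide": [-1, 0, 0], "jaw": 20}
  ]
}}

```text
clock: 14.4
position: [506.8, -215.3, 59.4]
ee_rot: [-0.0, 1.0, -0.0, 0.0]
contact_force: [-0.6, 0.6, -2.5]
gripper_width: 30.8
grasp_force: 60.3
```

Call:
{"fn": "step_arm", "kwargs": {
  "motion": [
    {"dr": [0, 0, 0], "slide": [-0.3, 0, 0], "jaw": 20},
    {"dr": [0, 0, 0], "slide": [-0.6, 0, 0], "jaw": 20},
    {"dr": [0, 0, 0], "slide": [-0.9, 0, 0], "jaw": 20},
    {"dr": [0, 0, 0], "slide": [-1.2, 0, 0], "jaw": 20},
    {"dr": [0, 0, 0], "slide": [-1.2, 0, 0], "jaw": 20},
    {"dr": [0, 0, 0], "slide": [-1.2, 0, 0], "jaw": 20},
    {"dr": [0, 0, 0], "slide": [-1.2, 0, 0], "jaw": 20},
    {"dr": [0, 0, 0], "slide": [-1.2, 0, 0], "jaw": 20}
  ]
}}

```text
clock: 15.4
position: [508.0, -215.3, 59.4]
ee_rot: [-0.001, 1.0, -0.0, 0.0]
contact_force: [0.5, 0.4, -2.9]
gripper_width: 30.9
grasp_force: 60.3
```

Call:
{"fn": "step_arm", "kwargs": {
  "motion": [
    {"dr": [0, 0, 0], "slide": [-0.3, 0, 0], "jaw": 20},
    {"dr": [0, 0, 0], "slide": [-0.6, 0, 0], "jaw": 20},
    {"dr": [0, 0, 0], "slide": [-0.9, 0, 0], "jaw": 20},
    {"dr": [0, 0, 0], "slide": [-1, 0, 0], "jaw": 20},
    {"dr": [0, 0, 0], "slide": [-1, 0, 0], "jaw": 20},
    {"dr": [0, 0, 0], "slide": [-1, 0, 0], "jaw": 20},
    {"dr": [0, 0, 0], "slide": [-1, 0, 0], "jaw": 20},
    {"dr": [0, 0, 0], "slide": [-1, 0, 0], "jaw": 20}
  ]
}}

```text
clock: 16.4
position: [509.0, -215.3, 59.4]
ee_rot: [-0.0, 1.0, 0.0, -0.0]
contact_force: [-0.6, -0.1, -3.4]
gripper_width: 31.1
grasp_force: 60.3
```

```bash
python3 - <<'E'
from h import *
s=optics.get_image("scene"); t=optics.get_image("top")
a=cv2.resize(s[150:215,205:255],None,fx=8,fy=8,interpolation=cv2.INTER_CUBIC)
b=cv2.resize(t[215:280,345:392],None,fx=8,fy=8,interpolation=cv2.INTER_CUBIC)
cv2.imwrite("pics/s3.png",np.hstack([a,b]))
E
```

```text
(no output)
```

View pics/s3.png

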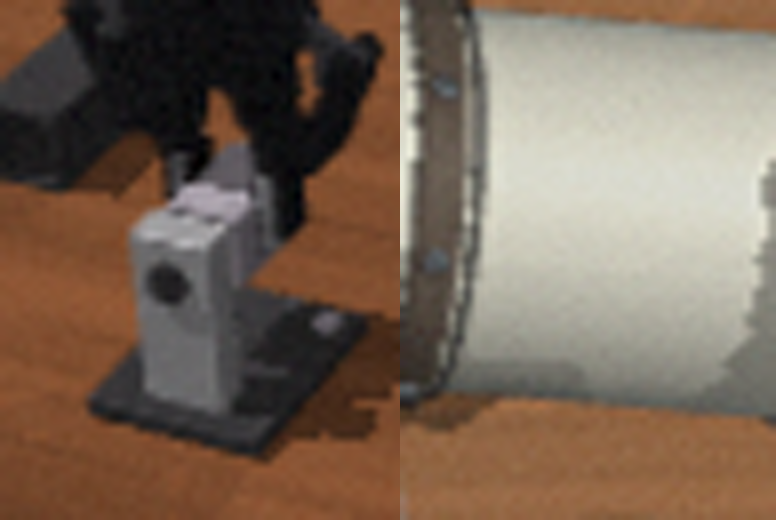

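The boss is on the pin, with a small gap left to the post (crop 215-235, 215). I'll creep on until I feel the bottom.

Call:
{"fn": "step_arm", "kwargs": {
  "motion": [
    {"dr": [0, 0, 0], "slide": [-0.3, 0, 0], "jaw": 20},
    {"dr": [0, 0, 0], "slide": [-0.6, 0, 0], "jaw": 20},
    {"dr": [0, 0, 0], "slide": [-0.9, 0, 0], "jaw": 20},
    {"dr": [0, 0, 0], "slide": [-1, 0, 0], "jaw": 20},
    {"dr": [0, 0, 0], "slide": [-1, 0, 0], "jaw": 20},
    {"dr": [0, 0, 0], "slide": [-1, 0, 0], "jaw": 20},
    {"dr": [0, 0, 0], "slide": [-1, 0, 0], "jaw": 20},
    {"dr": [0, 0, 0], "slide": [-1, 0, 0], "jaw": 20}
  ]
}}

```text
clock: 17.5
position: [509.0, -215.2, 59.3]
ee_rot: [-0.0, 1.0, 0.0, -0.001]
contact_force: [-5.8, -0.1, -0.3]
gripper_width: 31.2
grasp_force: 60.5
```

The bottom is felt (-5.8 N). I'll draw the boss off.

Call:
{"fn": "step_arm", "kwargs": {
  "motion": [
    {"dr": [0, 0, 0], "slide": [2, 0, 0], "jaw": 20},
    {"dr": [0, 0, 0], "slide": [6, 0, 0], "jaw": 20},
    {"dr": [0, 0, 0], "slide": [12, 0, 0], "jaw": 20},
    {"dr": [0, 0, 0], "slide": [20, 0, 0], "jaw": 20},
    {"dr": [0, 0, 0], "slide": [30, 0, 0], "jaw": 20},
    {"dr": [0, 0, 0], "slide": [42, 0, 0], "jaw": 20},
    {"dr": [0, 0, 0], "slide": [54, 0, 0], "jaw": 20},
    {"dr": [0, 0, 0], "slide": [64, 0, 0], "jaw": 20}
  ]
}}

```text
clock: 18.5
position: [445.0, -215.4, 59.5]
ee_rot: [-0.0, 1.0, 0.0, -0.0]
contact_force: [0.3, -0.5, -3.8]
gripper_width: 31.0
grasp_force: 60.4
```

```bash
python3 - <<'E'
from h import *
st=arm.read_state(); print(st["position"],st["joints"],st["contact_force"])
# final: hole axis (tool -x) up -> tool x=-z ; tool z = heading h
for y in (0,-20,20,90):
    c,s=np.cos(np.radians(y)),np.sin(np.radians(y)); z=np.array([c,s,0]); x=np.array([0,0,-1.]); print(y); go([500,0,140],np.c_[x,np.cross(z,x),z],st)
E
```

```text
[ 445.04 -215.37   59.49] [-0.12  0.37 -0.53 -0.   -0.67 -1.45] [ 0.32 -0.51 -3.77]
0
slide [-55.15 215.32 -80.5 ] dr [  0.01 -11.25   0.  ]
-20
slide [-55.15 215.32 -80.5 ] dr [  1.97 -11.12   1.97]
20
slide [-55.15 215.32 -80.5 ] dr [ -1.96 -11.13  -1.96]
90
slide [-55.15 215.32 -80.5 ] dr [-8.66 -8.66 -8.66]
```

Call:
{"fn": "step_arm", "kwargs": {
  "motion": [
    {"dr": [0, 0, 0], "slide": [4, 0, -12], "jaw": 20},
    {"dr": [0, 0, 0], "slide": [4, 0, -45], "jaw": 20},
    {"dr": [0, 0, 0], "slide": [4, 12, -85], "jaw": 20},
    {"dr": [0, 0, 0], "slide": [0, 40, -120], "jaw": 20},
    {"dr": [0, 0, 0], "slide": [-20, 75, -150], "jaw": 20},
    {"dr": [0, 0, 0], "slide": [-50, 105, -175], "jaw": 20},
    {"dr": [0, 0, 0], "slide": [-80, 122, -195], "jaw": 20},
    {"dr": [0, 0, 0], "slide": [-100, 125, -205], "jaw": 20}
  ]
}}

```text
clock: 19.5
position: [547.5, -88.9, 266.8]
ee_rot: [-0.002, 1.0, 0.0, 0.002]
contact_force: [-0.8, -0.1, -3.7]
gripper_width: 31.2
grasp_force: 60.4
```

Call:
{"fn": "step_arm", "kwargs": {
  "motion": [
    {"dr": [0, -0.5, 0], "slide": [0, 0, 0], "jaw": 20},
    {"dr": [0, -1.2, 0], "slide": [0, 0, 0], "jaw": 20},
    {"dr": [0, -2, 0], "slide": [0, 0, 0], "jaw": 20},
    {"dr": [0, -2.8, 0], "slide": [0, 0, 0], "jaw": 20},
    {"dr": [0, -3.6, 0], "slide": [0, 0, 0], "jaw": 20},
    {"dr": [0, -4.4, 0], "slide": [0, 0, 0], "jaw": 20},
    {"dr": [0, -5.2, 0], "slide": [0, 0, 0], "jaw": 20},
    {"dr": [0, -5.6, 0], "slide": [0, 0, 0], "jaw": 20}
  ]
}}

```text
clock: 20.5
position: [541.3, -106.0, 279.6]
ee_rot: [-0.007, 0.932, 0.013, 0.363]
contact_force: [0.8, -1.2, -2.9]
gripper_width: 30.6
grasp_force: 62.4
```

```bash
cat >> h.py <<'E'
def up(h):
    c,s=np.cos(np.radians(h)),np.sin(np.radians(h)); z=np.array([c,s,0]); x=np.array([0,0,-1.]); return np.c_[x,np.cross(z,x),z]
E
python3 - <<'E'
from h import *
st=arm.read_state(); print(st["position"],st["joints"],st["contact_force"]); go([620,-90,200],up(5),st)
E
```

```text
[ 541.28 -106.01  279.6 ] [ 0.11 -0.06 -0.73  0.3  -0.16 -1.94] [ 0.84 -1.19 -2.88]
slide [ -4.2   12.72 112.29] dr [-0.38 -5.92 -0.32]
```

The arm's j5 sits at its limit with the tool pitching outward. Instead I'll tilt sideways with the tool heading to the robot's left, first returning to tool-down with a new yaw.

```bash
python3 - <<'E'
from h import *
go([560,-60,290],down(180)); go([600,30,290],down(-90))
E
```

```text
slide [-21.01  45.76   6.34] dr [0.19 5.32 0.11]
slide [-50.84 134.81  36.02] dr [ -4.     4.3  -10.58]
```

Undo the tilt first.

Call:
{"fn": "step_arm", "kwargs": {
  "motion": [
    {"dr": [0, 0.6, 0], "slide": [-2, 5, 1], "jaw": 20},
    {"dr": [0, 1.4, 0], "slide": [-5, 12, 2], "jaw": 20},
    {"dr": [0.1, 2.2, 0], "slide": [-9, 20, 3], "jaw": 20},
    {"dr": [0.1, 3, 0], "slide": [-12, 28, 4], "jaw": 20},
    {"dr": [0.2, 3.8, 0.1], "slide": [-16, 36, 5], "jaw": 20},
    {"dr": [0.2, 4.6, 0.1], "slide": [-20, 43, 6], "jaw": 20},
    {"dr": [0.2, 5.2, 0.1], "slide": [-21, 46, 6], "jaw": 20},
    {"dr": [0.2, 5.3, 0.1], "slide": [-21, 46, 6], "jaw": 20}
  ]
}}

```text
clock: 21.5
position: [565.3, -58.1, 294.1]
ee_rot: [0.0, 1.0, 0.001, 0.006]
contact_force: [0.2, -1.0, -3.2]
gripper_width: 30.9
grasp_force: 62.3
```

```bash
python3 - <<'E'
from h import *
st=arm.read_state(); print(st["position"],st["joints"],st["grasp_force"]); go([610,30,290],down(-90),st)
E
```

```text
[565.33 -58.09 294.06] [ 0.18  0.24 -0.04 -0.   -1.28 -1.75] 62.28742002043873
slide [-44.61  88.09   4.77] dr [ -0.05   0.08 -11.25]
```

Call:
{"fn": "step_arm", "kwargs": {
  "motion": [
    {"dr": [0, 0, -0.8], "slide": [-4, 8, 0], "jaw": 20},
    {"dr": [0, 0, -2], "slide": [-9, 18, 1], "jaw": 20},
    {"dr": [0, 0, -3.2], "slide": [-15, 30, 2], "jaw": 20},
    {"dr": [0, 0, -4.4], "slide": [-21, 42, 3], "jaw": 20},
    {"dr": [0, 0, -5.6], "slide": [-27, 54, 4], "jaw": 20},
    {"dr": [0, 0, -6.8], "slide": [-33, 66, 5], "jaw": 20},
    {"dr": [0, 0, -8], "slide": [-39, 78, 5], "jaw": 20},
    {"dr": [0, 0, -9], "slide": [-44, 88, 5], "jaw": 20}
  ]
}}

```text
clock: 22.5
position: [607.9, 29.7, 290.2]
ee_rot: [-0.59, 0.808, -0.003, 0.006]
contact_force: [-0.3, 0.0, -3.3]
gripper_width: 30.9
grasp_force: 62.1
```

```bash
python3 - <<'E'
from h import *
st=arm.read_state(); print(st["position"],st["joints"],st["grasp_force"]); go([640,50,270],up(90),st)
q=R.from_quat(st["ee_rot"]).as_matrix(); print(q)
E
```

```text
[607.93  29.68 290.24] [ 0.32  0.32  0.05  0.   -1.3  -0.63] 62.14543252252042
slide [-29.   -24.13  20.67] dr [ -1.81 -11.12  -1.67]
[[-0.3  -0.95  0.01]
 [-0.95  0.3   0.  ]
 [-0.01 -0.01 -1.  ]]
```

Call:
{"fn": "step_arm", "kwargs": {
  "motion": [
    {"dr": [-0.1, -0.6, -0.1], "slide": [-2, -2, 1], "jaw": 20},
    {"dr": [-0.2, -1.4, -0.2], "slide": [-4, -4, 3], "jaw": 20},
    {"dr": [-0.35, -2.2, -0.3], "slide": [-7, -7, 5], "jaw": 20},
    {"dr": [-0.5, -3.1, -0.45], "slide": [-10, -9, 7], "jaw": 20},
    {"dr": [-0.65, -4, -0.6], "slide": [-13, -12, 9], "jaw": 20},
    {"dr": [-0.8, -4.9, -0.7], "slide": [-16, -14, 11], "jaw": 20},
    {"dr": [-0.95, -5.8, -0.85], "slide": [-18, -16, 13], "jaw": 20},
    {"dr": [-1.05, -6.4, -0.95], "slide": [-20, -17, 14], "jaw": 20}
  ]
}}

```text
clock: 23.5
position: [630.5, 41.8, 275.9]
ee_rot: [-0.58, 0.687, 0.308, 0.313]
contact_force: [-0.5, -0.2, -3.3]
gripper_width: 30.9
grasp_force: 62.4
```

```bash
python3 - <<'E'
from h import *
st=arm.read_state(); print(st["position"],st["joints"],st["grasp_force"]); go([640,50,250],up(90),st)
E
```

```text
[630.5   41.85 275.88] [-0.15  0.45  0.24 -0.91 -1.49  0.12] 62.39113713148981
slide [14.17 -9.84 22.99] dr [-0.81 -4.71 -0.75]
```

Works well. Finish the tilt.

Call:
{"fn": "step_arm", "kwargs": {
  "motion": [
    {"dr": [-0.1, -0.6, -0.1], "slide": [2, -1, 3], "jaw": 20},
    {"dr": [-0.25, -1.4, -0.2], "slide": [4, -3, 7], "jaw": 20},
    {"dr": [-0.4, -2.2, -0.35], "slide": [7, -5, 11], "jaw": 20},
    {"dr": [-0.5, -3, -0.5], "slide": [9, -7, 15], "jaw": 20},
    {"dr": [-0.65, -3.8, -0.6], "slide": [12, -8, 19], "jaw": 20},
    {"dr": [-0.75, -4.4, -0.7], "slide": [14, -10, 22], "jaw": 20},
    {"dr": [-0.8, -4.7, -0.75], "slide": [14, -10, 23], "jaw": 20},
    {"dr": [-0.8, -4.7, -0.75], "slide": [14, -10, 23], "jaw": 20}
  ]
}}

```text
clock: 24.5
position: [640.6, 51.4, 249.7]
ee_rot: [-0.501, 0.501, 0.499, 0.499]
contact_force: [-0.5, 0.5, -2.0]
gripper_width: 30.9
grasp_force: 62.6
```

```bash
python3 - <<'E'
from h import *
st=arm.read_state(); print(st["position"],st["joints"],st["grasp_force"]); go([650,60,128],up(90),st)
im=optics.get_image("scene"); cv2.imwrite("pics/s4.png",im)
E
```

```text
[640.56  51.44 249.67] [-0.33  0.73  0.27 -1.41 -1.86  0.48] 62.64025351032615
slide [121.62  -9.58   9.09] dr [ 0.   -0.03 -0.01]
```

View pics/s4.png

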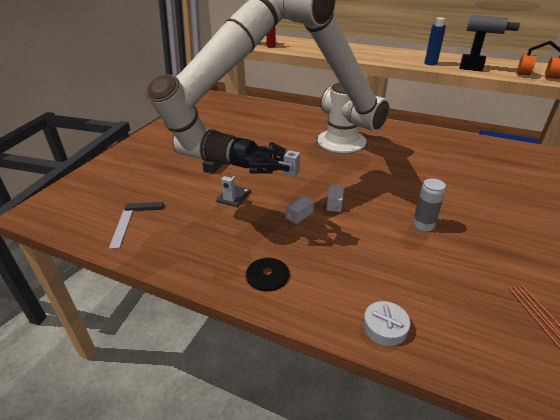

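The scene view shows the boss at (291,163), held hole-up and clear, with the wrist behind at (190,140), nearly above the gauge. I'll shift +x for clearance while lowering.

Call:
{"fn": "step_arm", "kwargs": {
  "motion": [
    {"dr": [0, 0, 0], "slide": [2, -6, 1], "jaw": 20},
    {"dr": [0, 0, 0], "slide": [6, -14, 3], "jaw": 20},
    {"dr": [0, 0, 0], "slide": [12, -22, 5], "jaw": 20},
    {"dr": [0, 0, 0], "slide": [20, -30, 7], "jaw": 20},
    {"dr": [0, 0, 0], "slide": [30, -36, 9], "jaw": 20},
    {"dr": [0, 0, 0], "slide": [40, -39, 9], "jaw": 20},
    {"dr": [0, 0, 0], "slide": [50, -39, 9], "jaw": 20},
    {"dr": [0, 0, 0], "slide": [55, -39, 9], "jaw": 20}
  ]
}}

```text
clock: 25.55
position: [679.5, 60.4, 194.1]
ee_rot: [-0.5, 0.501, 0.5, 0.499]
contact_force: [-0.2, -0.2, -2.5]
gripper_width: 30.9
grasp_force: 62.6
```

```bash
python3 - <<'E'
from h import *
st=arm.read_state(); print(st["position"],st["joints"],st["contact_force"]); go([680,60,135],up(90),st)
im=optics.get_image("scene"); cv2.imwrite("pics/s5.png",cv2.resize(im[60:240,130:370],None,fx=3,fy=3))
E
```

```text
[679.51  60.44 194.09] [-0.3   0.85  0.35 -1.42 -1.84  0.51] [-0.25 -0.22 -2.55]
slide [59.09 -0.57 -0.31] dr [ 0.   -0.02 -0.01]
```

View pics/s5.png

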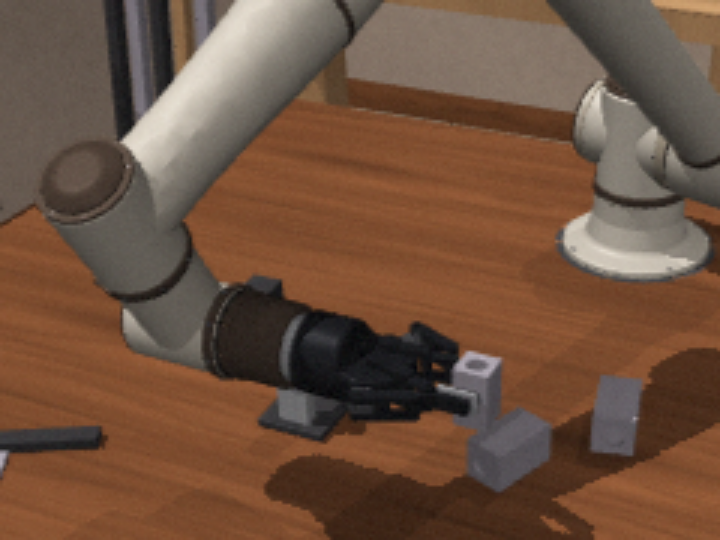

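The boss is upright with its dark hole on top at (478,364), and the wrist clears the gauge. I'll lower the last 58 mm.

Call:
{"fn": "step_arm", "kwargs": {
  "motion": [
    {"dr": [0, 0, 0], "slide": [4, 0, 0], "jaw": 20},
    {"dr": [0, 0, 0], "slide": [12, 0, 0], "jaw": 20},
    {"dr": [0, 0, 0], "slide": [22, 0, 0], "jaw": 20},
    {"dr": [0, 0, 0], "slide": [32, 0, 0], "jaw": 20},
    {"dr": [0, 0, 0], "slide": [42, 0, 0], "jaw": 20},
    {"dr": [0, 0, 0], "slide": [50, 0, 0], "jaw": 20},
    {"dr": [0, 0, 0], "slide": [55, 0, 0], "jaw": 20},
    {"dr": [0, 0, 0], "slide": [58, 0, 0], "jaw": 20}
  ]
}}

```text
clock: 26.6
position: [679.8, 60.4, 137.0]
ee_rot: [0.501, -0.5, -0.499, -0.499]
contact_force: [0.2, 0.4, -2.3]
gripper_width: 31.0
grasp_force: 62.6
```

Call:
{"fn": "step_arm", "kwargs": {
  "motion": [
    {"dr": [0, 0, 0], "slide": [0, 0, 0], "jaw": 20},
    {"dr": [0, 0, 0], "slide": [0, 0, 0], "jaw": 20},
    {"dr": [0, 0, 0], "slide": [0, 0, 0], "jaw": 20},
    {"dr": [0, 0, 0], "slide": [0, 0, 0], "jaw": 20},
    {"dr": [0, 0, 0], "slide": [0, 0, 0], "jaw": 20},
    {"dr": [0, 0, 0], "slide": [0, 0, 0], "jaw": 20},
    {"dr": [0, 0, 0], "slide": [0, 0, 0], "jaw": 20},
    {"dr": [0, 0, 0], "slide": [0, 0, 0], "jaw": 20}
  ]
}}

```text
clock: 27.6
position: [679.8, 60.4, 137.3]
ee_rot: [0.501, -0.5, -0.499, -0.499]
contact_force: [0.1, 0.2, -4.1]
gripper_width: 31.0
grasp_force: 62.6
```

```bash
python3 - <<'E'
from h import *
st=arm.read_state(); print(st["position"],st["joint_vel"],st["contact_force"],st["grasp_force"],R.from_quat(st["ee_rot"]).as_matrix()[:,0])
im=optics.get_image("scene"); C=cam("scene")
# boss silhouette tilt check: project expected edges against the image centre of the top-face hole
print("expected mouth px",proj(C,st["position"]+[0,-10,28]))
g=cv2.cvtColor(im[140:220,240:340],cv2.COLOR_BGR2GRAY); u=proj(C,st["position"]+[0,-10,28]).astype(int)
print(im[u[1]-6:u[1]+7,u[0]-8:u[0]+9].mean(2).astype(int))
E
```

```text
[679.77  60.37 137.29] [-0. -0.  0. -0.  0. -0.] [ 0.12  0.22 -4.08] 62.639355096034706 [ 0. -0. -1.]
expected mouth px [288.3  199.43]
[[ 29  33  38  76  81  86  81  85  83  86  86  86  86  89  91  78  78]
 [ 16  19  23  73  83  79  86  79  84  85  84  88  82  84  80  75  79]
 [ 24  28  36  69  79 136 150 113 102  83  82  84  77  76  76  77  76]
 [ 24  30  35  71 112 164 171 170 174 168 148 107  97  76  73  73  74]
 [ 25  26  24  74 155 169 173 165 173 175 174 171 170 168 147 107  95]
 [ 15  12 144 167 171 154 128 107 104 107 129 153 170 174 170 168 114]
 [ 20  16 122 167 171 118  92  95  96  95 107 110 157 171 172 139  90]
 [ 14  74 151 167 170 132  95  94  99  99 107 110 146 169 152  97  74]
 [ 32 137 166 168 169 168 150 120 100  98 131 137 171 175 122  81  76]
 [ 34  98 108 120 133 155 167 171 167 168 171 170 170 139  89  72  71]
 [ 33  93 106 104 102 109  97 119 140 151 170 170 154  96  73  73  79]
 [ 33  94 105 102 107 102 104 106 108 111 108 122 107  79  73  76  81]
 [ 61  99 106 107 101 102 102 104 104 103 106 108  82  75  73  73  82]]
```

```bash
python3 -c "
from bench import arm
print(arm.job_done())"
```

```text
the job is handed in; nothing more can be done
None
```

I handed the job in at about 28 s, with the smallest boss held still in the gripper, hole straight up, mouth about 165 mm and centre about 137 mm above the bench. Its first end went onto the pin until the bottom was felt at about 6 N, then I drew it off and turned it hole-up. I never touched the spray can, disc or tube offcut.

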